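# Load the waisted pin blank into the sprung bench clamp

### The arm

A 6-joint arm with a two-finger parallel gripper is mounted at the origin on the work surface. World frame = base frame: x ahead of the robot, y to its left, z up, the work surface at z = 0. Lengths are in m, angles in rad, forces in N, time in s.
With the tool pointing down it reaches from about 0.3 to 0.95 m from the base axis. Payload 3.1 kg.
Tool frame: the origin (TCP) lies midway between the tips of the shut fingers; the grasp point (between the pads) lies 19 mm behind it; z points along the fingers, y is the direction in which the jaws open and shut (so a half turn about z gives the same grasp; the last joint's range is limited). The gripper opens to 85 mm and grips with 20 to 120 N. Pads are 22 mm wide; open, the fingers measure 114 mm over their backs; the gripper's body (76 mm by 85 mm) begins 54 mm behind the grasp point. The pads swing forward as they close: fully open they stand 13 mm farther back than shut.
Start: joints at [-1.246, 0.308, 1.634, -0, 1.2, -0.07], TCP at [0.24, -0.577, 0.231] pointing down, gripper open.
Joint ranges: [-3.06, 3.06], [-0.79, 1.96], [0.05, 2.63], [-1.19, 4.34], [0.05, 2.64], [-2.94, 2.94]. Speed limits (rad/s): [2.79, 2.79, 3.14, 3.14, 3.14, 3.14].

### API

Orientations are given as a unit quaternion [x, y, z, w].
In Python, from bench import telemetry, eyes, ticket gives the robot as it stands.
- The arm moves only by the tool step_arm, never from a script. Its argument "rows" is a list of rows, each an object with "dr": the turn, a rotation vector about the world's x, y, z in degrees, a list of three; "translation": the shift along the world's x, y, z in cm, a list of three; "jaw": the closure in counts, from 0 (fully open) to 255 (shut). In form: [{"dr": [rx, ry, rz], "translation": [x, y, z], "jaw": jaw}, ...]. A call has 1 to 12 rows; each row is the pose to reach, as a shift and turn from the pose commanded when the call began; what a row does not reach only later rows make up. A row lasts 1/8 s, in which the tool goes at most 62.5 mm and 10.7 degrees, less where a joint would pass 70% of its speed; a pose out of reach is approached as far as the arm can. A call with a gripper value outside its range is refused whole. The fingers move at their own pace and stop on an object; the grip force is fixed at half the most. Time passes only in rows, so rows that repeat a pose let the fingers close. It gives the time, the measured TCP pose, the force and the opening at its end, in the units of the state.
- telemetry.get_state(): the state, without advancing time (a new reading comes with each control period).
- eyes.capture(name): name is "side" or "top" or "wrist"; returns a dict with "image" (480x640x3 uint8, red, green, blue), "camera_matrix" (3x3 intrinsics, pixels), "k1" (the pictures are not rectified: a ray, as slopes to the right and down, at radius r is drawn at 1 + k1 r^2 times it, then the intrinsics apply), "rvec" (rotation vector, rad) and "tvec" (3), from world to camera coordinates, as OpenCV has them. Camera axes: x right, y down, z forward; pixel columns grow to the right and rows downward; lengths in m; the calibration is good to about 2 mm. A picture is of the moment at which its call begins. There is no depth.
- ticket.close_job(): hands the job in, once; it reports no verdict.
The state is a dict: "time": time; "joint_positions": joint angles; "joint_velocities": joint speeds; "joint_efforts": joint torques, N m; "tool_pos": TCP position; "tcp_rot": TCP orientation; "ft_force": force on the tool from outside, world axes, zero at the start; "torque": the same for the moment, N m; "gripper_width": opening from 0.0 (shut) to 1.0 (fully open).
Only numpy, scipy, OpenCV 4.12 (cv2) and the standard library are available. Lean on these libraries where they do the work, as an engineer would, in place of code of your own. Each camera call takes 0.05 s, during which the arm holds its last target. There are 200 camera calls.

### The job

On the motor-repair bench, take the tall aluminium pin that has a thin waist near its lower end and push it upright, foot first, down between the two sprung jaws of the bench clamp until it stands on the base plate and the jaws have snapped shut on its waist. Keep hold of the pin until the jaws have closed on it, then let go and leave it standing in the middle of the clamp.

Things in the scene. Friction and masses are not known exactly. Their poses are not given: they have to be found in the camera images.
- pin_mid (a point): Upright aluminium pin on the bench, 115 mm tall, 0.17 kg; point on its axis at half height, z up. From the foot up: 18 mm foot flaring to a 28 mm collar (14-20 mm up), 16 mm waist (26-38), plain 28 mm shank (44-115): grip it there, fingertips 65 mm or more above the foot to clear the jaws. 110 mm or more away: a straight pin 28 mm wide, 90 tall, no waist; a stepped bush 48 wide, 62 tall.
- clamp_seat (a point): Fixed sprung clamp: top centre of its base plate, a bright disc 15 mm above the bench, midway between the jaws; the pin's foot goes here. z up; jaws face each other along y. Plate 90 (x) by 160 mm (y), 30 mm posts at both y ends. Jaws 40 mm long in x; noses 28 mm above this point; above them lead-in plates open to a mouth 42 mm wide, 50 mm above this point (the clamp's top).
- jaw_left (a joint): Outward opening (m) of the jaw on the clamp's +y side: 0 at rest (then 14 mm between the jaws), 0.014 at the stop, 0.007 as the pin's collar passes, 0.001 closed on its waist. Spring 500 N/m, 3 N preload. Pushing the collar through takes 10 to 20 N down, more than the pin's weight; then the noses lie on the waist just above the collar and keep the pin down.
- jaw_right (a joint): The same for the opposite jaw, on the clamp's -y side: outward opening (m), 0 at rest, 0.014 at the stop, 0.007 as the collar passes, 0.001 closed on the waist; same spring.
Not all that is in view belongs to the job. Several things look just like the part that bears clamp_seat: the one meant starts farthest to the robot's left.

How it is judged:
By the outcome, as a careful person would: the job done as asked, in the order asked, and still so for the second after the job is handed in, with the robot touching nothing.
It also fails if it takes over 42 s, if anything falls off the work surface, if the arm or the gripper's body presses on something with over 40 N, if the wrist force passes 120 N, or if a joint passes its speed limit or range.

## Working session

There is one attempt and no reset: what is moved stays moved. The work goes in short steps, Python scripts to look and compute and a tool call to move; the robot and the scene stay as the last step left them, time stands still between calls to the robot, and variables do not carry over. Pictures are saved under pics/ and viewed, about 8 in all and at most 12, crops included, and the job is handed in when it is done.

Besides the shell and the picture viewer there is one more tool, called after "Request:" as a command line: name --argument value ..., lists and objects as JSON in quotes. step_arm: Moves the arm, as the interface text tells. Its arguments: {"type":"object","properties":{"rows":{"type":"array"}},"required":["rows"]}

```bash
mkdir -p pics
cat > h.py <<'E'
import numpy as np, cv2
from bench import telemetry, eyes, ticket
def cap(n,f=None):
    c=eyes.capture(n)
    if f: cv2.imwrite('pics/'+f,cv2.cvtColor(c['image'],cv2.COLOR_RGB2BGR))
    return c
def ray(c,u,v):
    K=np.array(c['camera_matrix']);k=c['k1']
    p=cv2.undistortPoints(np.array([[[u,v]]],float),K,np.array([k,0,0,0,0.]))[0,0]
    R=cv2.Rodrigues(np.array(c['rvec'],float))[0];t=np.array(c['tvec'],float).ravel()
    return -R.T@t, R.T@np.array([p[0],p[1],1.])
def onz(c,u,v,z):
    o,d=ray(c,u,v); return o+d*(z-o[2])/d[2]
def proj(c,P):
    return cv2.projectPoints(np.array([P],float),np.array(c['rvec'],float),np.array(c['tvec'],float),np.array(c['camera_matrix'],float),np.array([c['k1'],0,0,0,0.]))[0].ravel()
E
python3 - <<'E'
from h import *
import pickle
d={n:cap(n,n+'0.png') for n in('top','side')}
pickle.dump(d,open('c0.pkl','wb'))
for n in d: print(n,ray(d[n],320,240), d[n]['k1'])
print(telemetry.get_state())
E
```

```text
top (array([0.31663148, 0.02577454, 0.98326611]), array([ 0.19964947,  0.00742225, -0.98005422])) -0.11269479067434648
side (array([0.01239326, 0.62583088, 0.71314218]), array([ 0.46972831, -0.62209881, -0.62680431])) 0.028687999866448845
{'time': 0.1, 'joint_positions': array([-1.24570064e+00,  3.08933225e-01,  1.63506052e+00,  1.42644798e-05,
        1.19970728e+00, -6.96838524e-02]), 'joint_velocities': array([-0.00074402, -0.00165926, -0.00431953,  0.00127265,  0.00035265,
       -0.00154202]), 'joint_efforts': array([-7.14667585e-04, -4.16406584e+01, -2.77644521e+01, -1.59933111e-04,
        4.04003062e-03, -5.68794079e-06]), 'tool_pos': array([ 0.24012626, -0.57621972,  0.2301518 ]), 'tcp_rot': array([ 9.80581775e-01,  1.96107804e-01, -1.27669770e-04, -1.04644409e-03]), 'ft_force': array([0.24297889, 0.09520133, 0.24798038]), 'torque': array([-0.03480781,  0.02571473,  0.02142912]), 'gripper_width': 0.9957418648306775}
```

View pics/top0.png

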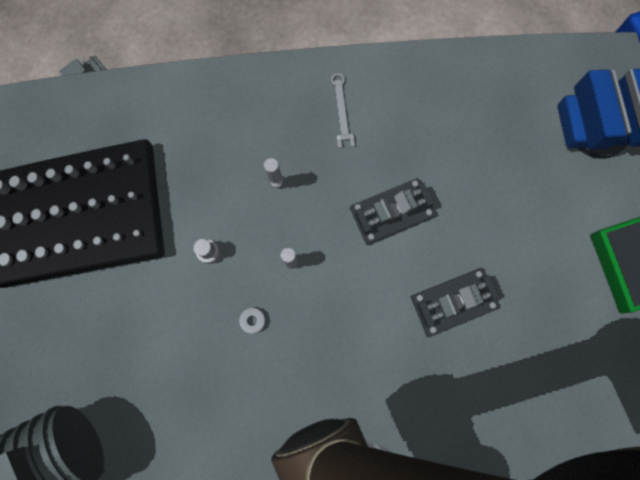

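View pics/side0.png

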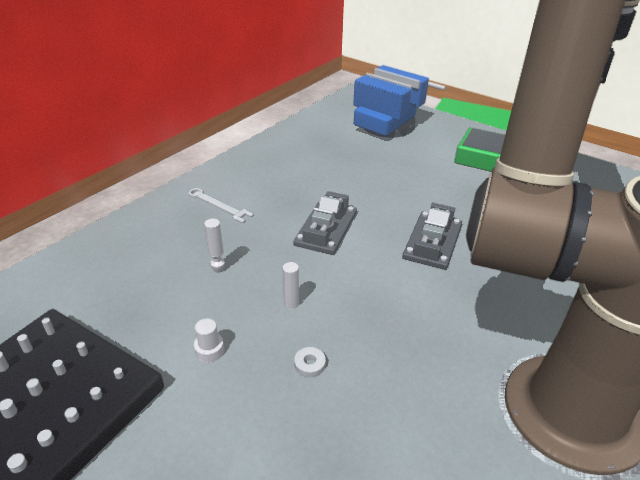

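Candidates for the pin (top / side pixels):
- Waisted tall pin: (272,165) / (214,240). This is my choice, because the waist and foot show in the side view.
- Straight pin: (288,255) / (291,285).
- Stepped bush: (205,250) / (207,340).

Candidates for the clamp: (395,210) / (326,222) and (455,300) / (435,235). I'll settle that by y and check it in one crop.

Run:
```python
from h import *
import pickle
d=pickle.load(open('c0.pkl','rb'));t=d['top'];s=d['side']
for n,p in dict(pintop=(271.5,163),straight=(288,254)).items(): print(n,onz(t,*p,.115 if n=='pintop' else .09))
print('pin side top',onz(s,212.5,223,.115),'foot',onz(s,217,268,0))
for c in((395,210),(455,300)): print('clamp',onz(t,*c,.015))
for c in((326,222),(435,235)): print('clamp side',onz(s,*c,.04))
a=cv2.resize(t['image'][140:260,250:450],None,fx=4,fy=4,interpolation=cv2.INTER_CUBIC)[:, :800]
b=cv2.resize(s['image'][180:280,190:370],None,fx=4,fy=4,interpolation=cv2.INTER_CUBIC)
a=cv2.resize(a,(480,288));cv2.imwrite('pics/a.png',a[...,::-1])
m=np.zeros((590,800,3),np.uint8); 
a=cv2.resize(t['image'][165:255,340:450],(366,300),interpolation=cv2.INTER_CUBIC); m[:300,:366]=a
a=cv2.resize(t['image'][140:210,250:335],(364,300),interpolation=cv2.INTER_CUBIC); m[:300,400:764]=a
a=cv2.resize(s['image'][205:285,180:250],(253,290),interpolation=cv2.INTER_CUBIC); m[300:,:253]=a
a=cv2.resize(s['image'][180:260,285:365],(290,290),interpolation=cv2.INTER_CUBIC); m[300:,400:690]=a
cv2.imwrite('pics/m.png',m[...,::-1])
```

```text
pintop [0.65218486 0.11216915 0.115     ]
straight [0.47722761 0.09508634 0.09      ]
pin side top [0.64399559 0.11599627 0.115     ] foot [0.65107909 0.11463461 0.        ]
clamp [ 0.56323911 -0.12829408  0.015     ]
clamp [ 0.36571949 -0.22771712  0.015     ]
clamp side [ 0.54346935 -0.09687384  0.04      ]
clamp side [ 0.34726337 -0.19893874  0.04      ]
```

View pics/m.png

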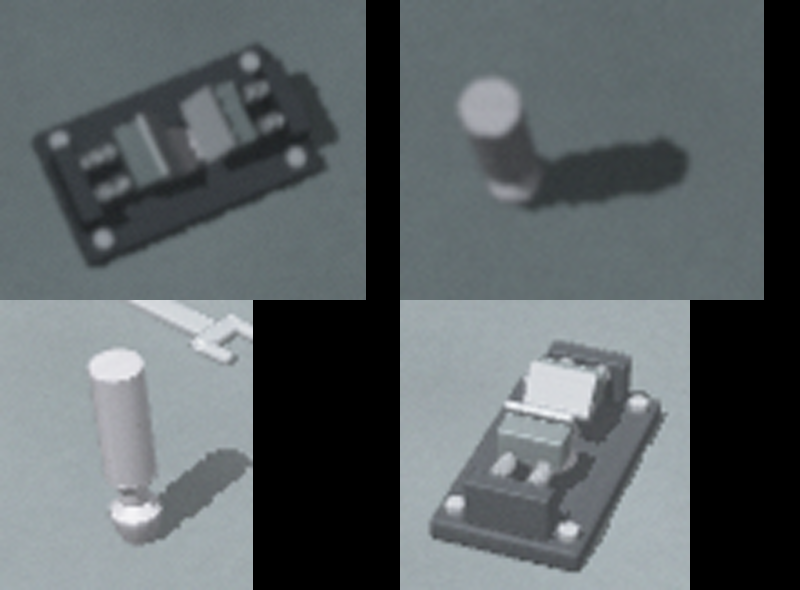

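The crop confirms the choice: the collar and waist are visible on the pin near (130,505), and the far clamp, at y = -0.13, is the left-most one. I'll move above the pin and look from close by.

Run:
```python
from h import *
import pickle
t=pickle.load(open('c0.pkl','rb'))['top']
P=np.array([onz(t,340+u/3.327,165+v/3.333,.018) for u,v in((59,139),(103,239),(250,62),(297,157))])
print(P,P.mean(0)); a=P[:2].mean(0)-P[2:].mean(0); print('clamp y dir deg',np.degrees(np.arctan2(a[1],a[0])))
```

```text
[[ 0.57655693 -0.05122927  0.018     ]
 [ 0.51058811 -0.07175394  0.018     ]
 [ 0.61591846 -0.17729708  0.018     ]
 [ 0.55154839 -0.19873501  0.018     ]] [ 0.56365297 -0.12475383  0.018     ]
clamp y dir deg 107.6102816479584
```

Request:
step_arm --rows '[{"dr": [0,0,0],"translation": [3,5,0],"jaw": 0},{"dr": [0,0,0],"translation": [6,10,0],"jaw": 0},{"dr": [0,0,0],"translation": [9,15,0],"jaw": 0},{"dr": [0,0,0],"translation": [12,20,0],"jaw": 0},{"dr": [0,0,0],"translation": [15,25,0],"jaw": 0},{"dr": [0,0,0],"translation": [18,30,0],"jaw": 0},{"dr": [0,0,0],"translation": [21,35,0],"jaw": 0},{"dr": [0,0,0],"translation": [24,40,0],"jaw": 0},{"dr": [0,0,0],"translation": [27,45,0],"jaw": 0},{"dr": [0,0,0],"translation": [30,50,0],"jaw": 0},{"dr": [0,0,0],"translation": [33,55,0],"jaw": 0},{"dr": [0,0,0],"translation": [36,60,0],"jaw": 0}]'

```text
time: 1.6
tool_pos: [0.6008, 0.0248, 0.2308]
tcp_rot: [0.981, 0.196, -0.0, 0.0]
ft_force: [0.5, -0.0, 1.0]
gripper_width: 1.002
```

Request:
step_arm --rows '[{"dr": [0,0,0],"translation": [2,3.5,0],"jaw": 0},{"dr": [0,0,0],"translation": [3.5,6.5,0],"jaw": 0},{"dr": [0,0,0],"translation": [4.5,8.5,0],"jaw": 0},{"dr": [0,0,0],"translation": [5,9,0],"jaw": 0},{"dr": [0,0,0],"translation": [5,9,0],"jaw": 0},{"dr": [0,0,0],"translation": [5,9,0],"jaw": 0}]'

```text
time: 2.35
tool_pos: [0.65, 0.1118, 0.2312]
tcp_rot: [0.981, 0.196, -0.0, 0.0]
ft_force: [0.8, 0.4, -1.1]
gripper_width: 1.002
```

Run:
```python
from h import *
import pickle
d={n:cap(n,n+'1.png') for n in('wrist','top')};c=d['wrist']
pickle.dump(d,open('c1.pkl','wb'))
print(ray(c,320,240)); s=telemetry.get_state(); print(s['tool_pos'],s['tcp_rot'],s['time'],s['ft_force'])
print(proj(c,[.65,.113,.115]),proj(c,[.65,.113,0]))
```

```text
(array([0.72686685, 0.14495701, 0.3728183 ]), array([-0.29671068, -0.11134603, -0.9485652 ]))
[0.65010124 0.11193455 0.23137749] [ 9.80714160e-01  1.95447467e-01 -1.14458367e-04  1.08431407e-04] 2.45 [-0.22119398  0.63743775  0.30204279]
[324.15619461 236.27976424] [324.18267528 201.44971535]
```

View pics/wrist1.png

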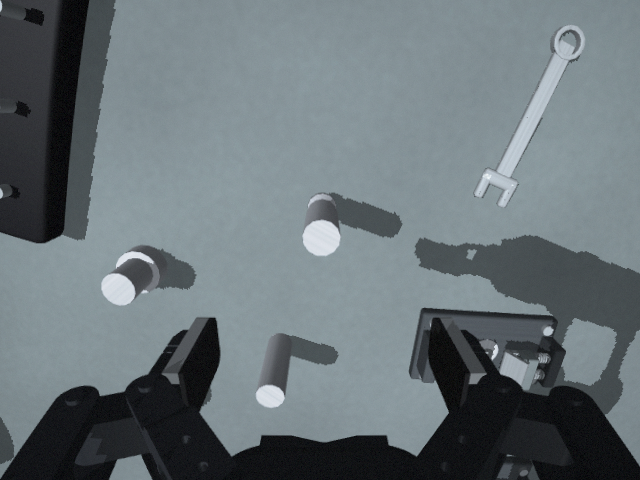

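The wrist view shows the pin's top disc at (321,238), 3 px from where I predicted it. I'll refine from that and measure the fit.

Run:
```python
from h import *
import pickle
c=pickle.load(open('c1.pkl','rb'))['wrist'];g=cv2.cvtColor(c['image'],cv2.COLOR_RGB2GRAY)
for box,z in(((290,200,360,270),.115),((250,370,300,415),.09)):
    x0,y0,x1,y1=box; m=(g[y0:y1,x0:x1]>205).astype(np.uint8)
    k=max(cv2.findContours(m,0,1)[0],key=cv2.contourArea);e=cv2.fitEllipse(cv2.convexHull(k));print(e)
    print(onz(c,e[0][0]+x0,e[0][1]+y0,z), 'diam', np.linalg.norm(onz(c,e[0][0]+x0+e[1][1]/2,e[0][1]+y0,z)-onz(c,e[0][0]+x0-e[1][1]/2,e[0][1]+y0,z)))
```

```text
((31.039093017578125, 37.642791748046875), (34.449581146240234, 36.77022933959961), 95.51153564453125)
[0.64817452 0.11468482 0.115     ] diam 0.02663317933705529
((19.755380630493164, 25.993846893310547), (20.60520362854004, 27.695106506347656), 99.64490509033203)
[0.47621537 0.09639044 0.09      ] diam 0.02634219113544723
```

Request:
step_arm --rows '[{"dr": [0,0,0],"translation": [-0.2,0.2,-2],"jaw": 0},{"dr": [0,0,0],"translation": [-0.2,0.2,-5],"jaw": 0},{"dr": [0,0,0],"translation": [-0.2,0.2,-8],"jaw": 0},{"dr": [0,0,0],"translation": [-0.2,0.2,-11],"jaw": 0},{"dr": [0,0,0],"translation": [-0.2,0.2,-13.5],"jaw": 0},{"dr": [0,0,0],"translation": [-0.2,0.2,-15],"jaw": 0},{"dr": [0,0,0],"translation": [-0.2,0.2,-15.8],"jaw": 0},{"dr": [0,0,0],"translation": [-0.2,0.2,-15.8],"jaw": 60},{"dr": [0,0,0],"translation": [-0.2,0.2,-15.8],"jaw": 100},{"dr": [0,0,0],"translation": [-0.2,0.2,-15.8],"jaw": 140},{"dr": [0,0,0],"translation": [-0.2,0.2,-15.8],"jaw": 180},{"dr": [0,0,0],"translation": [-0.2,0.2,-15.8],"jaw": 255}]'

```text
time: 3.95
tool_pos: [0.6493, 0.1149, 0.0744]
tcp_rot: [0.981, 0.196, 0.001, 0.0]
ft_force: [-0.1, -1.0, 2.8]
gripper_width: 0.301
```

Request:
step_arm --rows '[{"dr": [0,0,0],"translation": [0,0,0],"jaw": 255},{"dr": [0,0,0],"translation": [0,0,0],"jaw": 255},{"dr": [0,0,0],"translation": [0,0,0],"jaw": 255},{"dr": [0,0,0],"translation": [0,0,0],"jaw": 255}]'

```text
time: 4.45
tool_pos: [0.6493, 0.1149, 0.0744]
tcp_rot: [0.981, 0.196, 0.001, 0.0]
ft_force: [-0.2, -1.1, 5.3]
gripper_width: 0.303
```

Gripped. Now I'll lift it and carry it to above the clamp.

Request:
step_arm --rows '[{"dr": [0,0,0],"translation": [0,0,1.5],"jaw": 255},{"dr": [0,0,0],"translation": [0,0,4],"jaw": 255},{"dr": [0,0,0],"translation": [0,0,7],"jaw": 255},{"dr": [0,0,0],"translation": [0,0,9.5],"jaw": 255},{"dr": [0,0,0],"translation": [0,0,10.5],"jaw": 255},{"dr": [0,0,0],"translation": [-0.8,-2,11],"jaw": 255},{"dr": [0,0,0],"translation": [-2,-5,11],"jaw": 255},{"dr": [0,0,0],"translation": [-3.5,-9,11],"jaw": 255},{"dr": [0,0,0],"translation": [-5,-13,11],"jaw": 255},{"dr": [0,0,0],"translation": [-6.5,-17,11],"jaw": 255},{"dr": [0,0,0],"translation": [-7.6,-20.5,11],"jaw": 255},{"dr": [0,0,0],"translation": [-8.3,-23,11],"jaw": 255}]'

```text
time: 5.95
tool_pos: [0.5625, -0.1171, 0.1817]
tcp_rot: [0.981, 0.195, -0.002, -0.001]
ft_force: [0.0, 0.3, -1.4]
gripper_width: 0.307
```

Request:
step_arm --rows '[{"dr": [0,0,0],"translation": [-0.2,-0.7,0],"jaw": 255},{"dr": [0,0,0],"translation": [-0.3,-1.0,0],"jaw": 255},{"dr": [0,0,0],"translation": [-0.3,-1.0,0],"jaw": 255},{"dr": [0,0,0],"translation": [-0.3,-1.0,0],"jaw": 255}]'

```text
time: 6.45
tool_pos: [0.5626, -0.124, 0.1832]
tcp_rot: [0.98, 0.197, -0.0, -0.0]
ft_force: [-0.5, -0.6, -2.3]
gripper_width: 0.305
```

Run:
```python
from h import *
import pickle
d={n:cap(n,n+'2.png') for n in('wrist','top','side')}
pickle.dump(d,open('c2.pkl','wb'))
s=telemetry.get_state(); print(s['tool_pos'],s['tcp_rot'],s['time'],s['ft_force'],s['gripper_width'])
w=d['wrist']['image']; sd=d['side']['image'];t=d['top']['image']
for n in('top','side'): print(n,proj(d[n],[*s['tool_pos'][:2],s['tool_pos'][2]-.074]),proj(d[n],[.5637,-.1248,.015]))
m=np.zeros((600,800,3),np.uint8)
m[:300,:400]=cv2.resize(w,(400,300))
m[:300,400:800]=cv2.resize(t[165:255,340:460],(400,300),interpolation=cv2.INTER_CUBIC)
m[300:,:400]=cv2.resize(sd[120:270,250:450],(400,300),interpolation=cv2.INTER_CUBIC)
m[300:,400:]=cv2.resize(w[200:440,160:480],(400,300))
cv2.imwrite('pics/m2.png',m[...,::-1])
```

```text
[ 0.56257871 -0.12425663  0.18329467] [ 9.80473037e-01  1.96653556e-01  3.61126275e-05 -3.47525189e-05] 6.6 [ 0.90547152 -0.16941413 -1.41411411] 0.3018221401994834
top [399.24874561 197.64017743] [393.3167971  209.93299105]
side [327.42742583 184.78515052] [326.11846859 221.67329377]
```

View pics/m2.png

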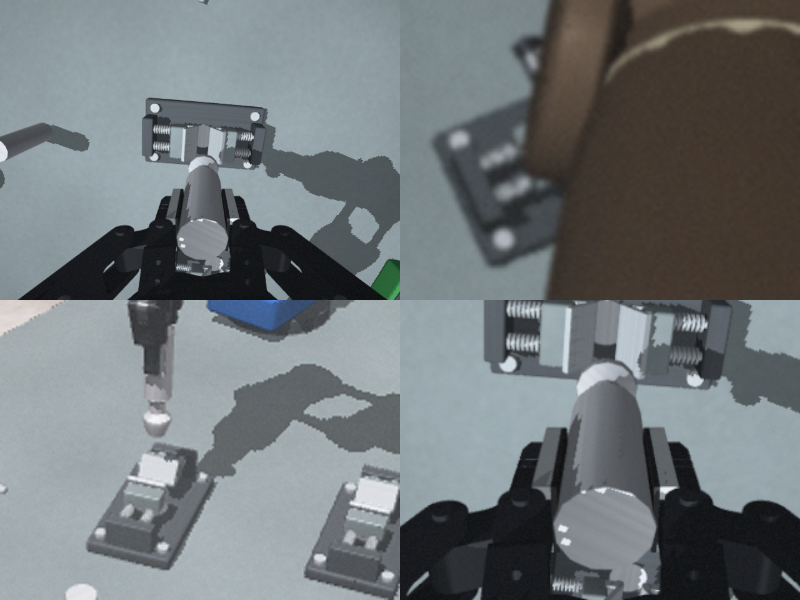

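The composite shows the pin held upright above the clamp. In the wrist view the bolts are near (304,212), (510,234), (304,316) and (494,330), the pin's top is at (406,476) and the foot at (406,335).

Run:
```python
from h import *
import pickle
d=pickle.load(open('c2.pkl','rb'));c=d['wrist'];s=np.array([.56258,-.12426,.1833])
g=cv2.cvtColor(c['image'],cv2.COLOR_RGB2GRAY);P=[]
for u,v in((306,214),(510,233),(306,313),(494,330)):
    w=g[v-16:v+16,u-16:u+16]; n,l,st,ce=cv2.connectedComponentsWithStats((w>150).astype(np.uint8))
    r=[(st[i,4],ce[i]+[u-16,v-16]) for i in range(1,n) if st[i,4]>20]; r.sort(key=lambda q:np.hypot(*(q[1]-[u,v])))
    print(r[:2]); P.append(onz(c,*r[0][1],.018))
P=np.array(P);print(P,P.mean(0)); print((P[0]+P[3])/2,(P[1]+P[2])/2)
print('edges', [np.linalg.norm(P[i]-P[j]) for i,j in((0,1),(2,3),(0,2),(1,3))])
print('axis top/foot/waist pred',[proj(c,s+[0,0,h-.0744]) for h in(.115,.0,.017)])
print('axis side',[proj(d['side'],s+[0,0,h-.0744]) for h in(.0,.017)])
cv2.imwrite('pics/z.png',cv2.resize(c['image'][180:380,270:540],(800,592),interpolation=cv2.INTER_CUBIC)[...,::-1])
```

```text
[(np.int32(165), array([292.83636364, 216.83636364]))]
[(np.int32(888), array([508.53490991, 230.53490991]))]
[(np.int32(31), array([292.93548387, 299.06451613]))]
[(np.int32(1024), array([493.5, 329.5]))]
[[ 0.55373928 -0.09770068  0.018     ]
 [ 0.6153406  -0.27516891  0.018     ]
 [ 0.48134459 -0.12582495  0.018     ]
 [ 0.52438196 -0.31552728  0.018     ]] [ 0.54370161 -0.20355545  0.018     ]
[ 0.53906062 -0.20661398  0.018     ] [ 0.54834259 -0.20049693  0.018     ]
edges [np.float64(0.18785552017335727), np.float64(0.19452298691671646), np.float64(0.0776657312880994), np.float64(0.09951016784783598)]
axis top/foot/waist pred [array([327.87084964, 383.28588419]), array([326.30340697, 258.01360676]), array([326.43877754, 268.69363665])]
axis side [array([327.42329881, 184.94847624]), array([327.62457174, 177.80393959])]
```

View pics/z.png

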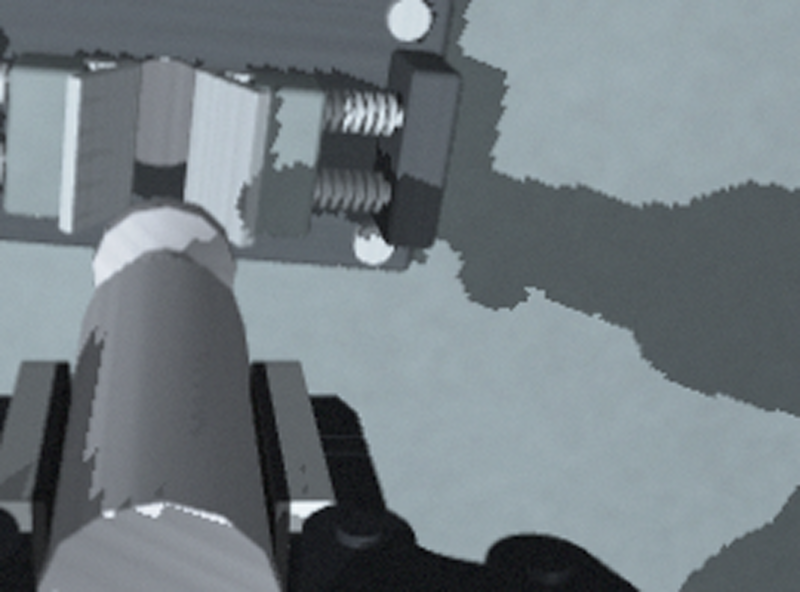

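I had the composite scale wrong (1.6, not 2). The bolts are actually at about (243,168), (408,186), (243,251) and (396,263), and the pin's foot matches its predicted axis. I'll redo the fit with those.

Run:
```python
from h import *
import pickle
d=pickle.load(open('c2.pkl','rb'));c=d['wrist']
g=cv2.cvtColor(c['image'],cv2.COLOR_RGB2GRAY);P=[]
for u,v in((244,168),(408,186),(244,251),(396,263)):
    w=g[v-11:v+11,u-11:u+11]; n,l,st,ce=cv2.connectedComponentsWithStats((w>185).astype(np.uint8))
    r=[(st[i,4],ce[i]+[u-11,v-11]) for i in range(1,n) if st[i,4]>10]; r.sort(key=lambda q:np.hypot(*(q[1]-[u,v])))
    print(r[:2]); P.append(onz(c,*r[0][1],.018))
P=np.array(P);print(P,P.mean(0)); print((P[0]+P[3])/2,(P[1]+P[2])/2)
print('edges', [np.linalg.norm(P[i]-P[j]) for i,j in((0,1),(2,3),(0,2),(1,3))])
a=P[[0,2]].mean(0)-P[[1,3]].mean(0);print(np.degrees(np.arctan2(a[1],a[0])))
# disc/gap: far-edge of gap in z.png columns 137..193 at row 70, bottom 133..187 at row 165
for z,pts in((.015,[(137,62),(193,68),(133,165),(187,165)]),(.065,[(78,75),(62,232),(268,92),(250,243)])):
    print(z,[onz(c,270+u/2.963,180+v/2.96,z).round(4) for u,v in pts])
```

```text
[(np.int32(151), array([247.40397351, 172.23178808]))]
[(np.int32(152), array([407.65131579, 186.14473684]))]
[(np.int32(95), array([246.55789474, 251.63157895]))]
[(np.int32(87), array([395.1954023 , 263.71264368]))]
[[ 0.57454585 -0.04962766  0.018     ]
 [ 0.61499183 -0.17565937  0.018     ]
 [ 0.50873156 -0.07159481  0.018     ]
 [ 0.54888832 -0.19667597  0.018     ]] [ 0.56178939 -0.12338945  0.018     ]
[ 0.56171709 -0.12315181  0.018     ] [ 0.56186169 -0.12362709  0.018     ]
edges [np.float64(0.13236264893132377), np.float64(0.13136917957624583), np.float64(0.06938355416087809), np.float64(0.0693640462762091)]
107.79570171971278
0.015 [array([ 0.5734, -0.111 ,  0.015 ]), array([ 0.578 , -0.1263,  0.015 ]), array([ 0.5445, -0.1216,  0.015 ]), array([ 0.5506, -0.1362,  0.015 ])]
0.065 [array([ 0.5757, -0.0959,  0.065 ]), array([ 0.5365, -0.1069,  0.065 ]), array([ 0.5895, -0.1396,  0.065 ]), array([ 0.5521, -0.1517,  0.065 ])]
```

The bolt centre (0.562,-0.123) and the mouth centre (0.563,-0.1235) both agree with the tool at (0.5626,-0.124) to within 1 mm. Descending.

Request:
step_arm --rows '[{"dr": [0,0,0],"translation": [0,0,-1],"jaw": 255},{"dr": [0,0,0],"translation": [0,0,-2.2],"jaw": 255},{"dr": [0,0,0],"translation": [0,0,-3.4],"jaw": 255},{"dr": [0,0,0],"translation": [0,0,-4.2],"jaw": 255},{"dr": [0,0,0],"translation": [0,0,-4.8],"jaw": 255},{"dr": [0,0,0],"translation": [0,0,-5.4],"jaw": 255},{"dr": [0,0,0],"translation": [0,0,-6],"jaw": 255},{"dr": [0,0,0],"translation": [0,0,-6.4],"jaw": 255},{"dr": [0,0,0],"translation": [0,0,-6.4],"jaw": 255}]'

```text
time: 7.72
tool_pos: [0.5623, -0.1245, 0.1193]
tcp_rot: [0.981, 0.196, -0.0, -0.0]
ft_force: [0.4, 2.1, -0.7]
gripper_width: 0.305
```

Request:
step_arm --rows '[{"dr": [0,0,0],"translation": [0,0,-0.3],"jaw": 255},{"dr": [0,0,0],"translation": [0,0,-0.6],"jaw": 255},{"dr": [0,0,0],"translation": [0,0,-0.9],"jaw": 255},{"dr": [0,0,0],"translation": [0,0,-1.2],"jaw": 255},{"dr": [0,0,0],"translation": [0,0,-1.5],"jaw": 255},{"dr": [0,0,0],"translation": [0,0,-1.5],"jaw": 255}]'

```text
time: 8.48
tool_pos: [0.5641, -0.1252, 0.1056]
tcp_rot: [0.981, 0.196, 0.002, 0.001]
ft_force: [0.7, 2.2, 4.1]
gripper_width: 0.301
```

Request:
step_arm --rows '[{"dr": [0,0,0],"translation": [0,0,-0.3],"jaw": 255},{"dr": [0,0,0],"translation": [0,0,-0.6],"jaw": 255},{"dr": [0,0,0],"translation": [0,0,-0.9],"jaw": 255},{"dr": [0,0,0],"translation": [0,0,-1.2],"jaw": 255},{"dr": [0,0,0],"translation": [0,0,-1.2],"jaw": 255}]'

```text
time: 9.1
tool_pos: [0.5611, -0.1247, 0.0904]
tcp_rot: [0.981, 0.196, -0.001, -0.001]
ft_force: [1.0, 1.1, -8.1]
gripper_width: 0.303
```

Request:
step_arm --rows '[{"dr": [0,0,0],"translation": [0,0,-0.2],"jaw": 255},{"dr": [0,0,0],"translation": [0,0,-0.4],"jaw": 255},{"dr": [0,0,0],"translation": [0,0,-0.4],"jaw": 255},{"dr": [0,0,0],"translation": [0,0,-0.4],"jaw": 255}]'

```text
time: 9.6
tool_pos: [0.5619, -0.1249, 0.0894]
tcp_rot: [0.981, 0.196, -0.001, -0.0]
ft_force: [-4.1, 1.3, 5.9]
gripper_width: 0.302
```

Run:
```python
from h import *
d={n:cap(n,n+'3.png') for n in('wrist','side')}
s=telemetry.get_state(); print(s['tool_pos'],s['time'],s['ft_force'])
w=d['wrist']['image']; sd=d['side']['image']
m=np.zeros((600,800,3),np.uint8)
m[:,:400]=cv2.resize(w[120:420,220:420],(400,600),interpolation=cv2.INTER_CUBIC)
m[:,400:]=cv2.resize(sd[140:260,285:365],(400,600),interpolation=cv2.INTER_CUBIC)
cv2.imwrite('pics/m3.png',m[...,::-1])
```

```text
[ 0.56196289 -0.12492928  0.08938162] 9.7 [-3.50845998  1.58695881  5.36548598]
```

View pics/m3.png

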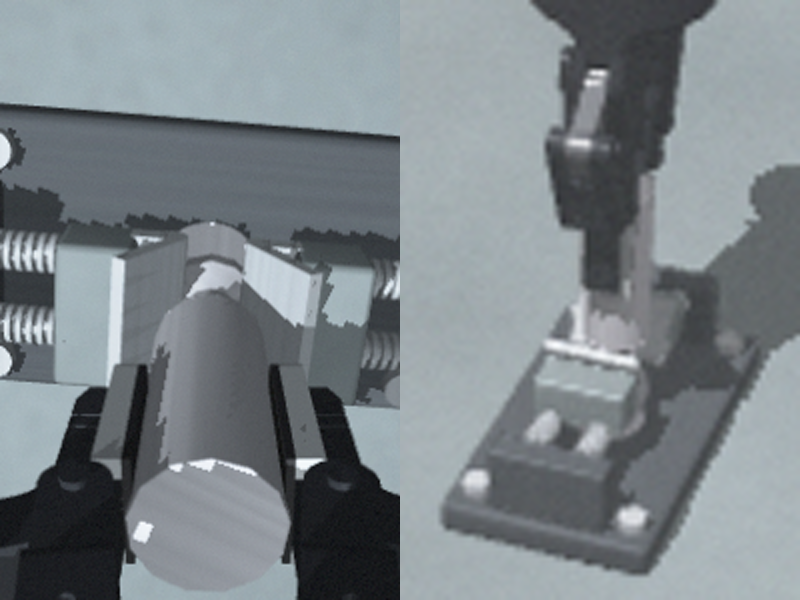

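The z force swung to -8 N (the jaws snapping in below the shank) and then to +6 N with the foot on the plate, at exactly the expected height of 0.0894. The picture shows the waist between the noses. I'll release and retreat straight up.

Request:
step_arm --rows '[{"dr": [0,0,0],"translation": [0,0,0.1],"jaw": 255},{"dr": [0,0,0],"translation": [0,0,0.1],"jaw": 140},{"dr": [0,0,0],"translation": [0,0,0.1],"jaw": 100},{"dr": [0,0,0],"translation": [0,0,0.1],"jaw": 50},{"dr": [0,0,0],"translation": [0,0,0.1],"jaw": 0},{"dr": [0,0,0],"translation": [0,0,0.1],"jaw": 0},{"dr": [0,0,0],"translation": [0,0,0.1],"jaw": 0},{"dr": [0,0,0],"translation": [0,0,0.1],"jaw": 0}]'

```text
time: 10.7
tool_pos: [0.5624, -0.1249, 0.0892]
tcp_rot: [0.981, 0.196, -0.0, -0.0]
ft_force: [0.1, 1.1, -0.9]
gripper_width: 1.001
```

Request:
step_arm --rows '[{"dr": [0,0,0],"translation": [0,0,1],"jaw": 0},{"dr": [0,0,0],"translation": [0,0,3],"jaw": 0},{"dr": [0,0,0],"translation": [0,0,6],"jaw": 0},{"dr": [0,0,0],"translation": [0,0,9],"jaw": 0},{"dr": [0,0,0],"translation": [0,0,12],"jaw": 0},{"dr": [0,0,0],"translation": [0,0,14],"jaw": 0},{"dr": [0,0,0],"translation": [0,0,14],"jaw": 0},{"dr": [0,0,0],"translation": [0,0,14],"jaw": 0},{"dr": [0,0,0],"translation": [0,0,14],"jaw": 0}]'

```text
time: 11.82
tool_pos: [0.5614, -0.1247, 0.2278]
tcp_rot: [0.981, 0.196, -0.001, -0.001]
ft_force: [-0.2, -0.7, -0.4]
gripper_width: 0.998
```

Run:
```python
from h import *
d={n:cap(n,n+'4.png') for n in('wrist','side')}
s=telemetry.get_state(); print(s['tool_pos'],s['time'],s['ft_force'],s['gripper_width'])
for n in d: print(n,'top pred',proj(d[n],[.5625,-.124,.13]))
w=d['wrist']['image']; sd=d['side']['image']
m=np.zeros((600,800,3),np.uint8)
m[:,:400]=cv2.resize(w[120:420,220:420],(400,600),interpolation=cv2.INTER_CUBIC)
m[:,400:]=cv2.resize(sd[140:260,285:365],(400,600),interpolation=cv2.INTER_CUBIC)
cv2.imwrite('pics/m4.png',m[...,::-1])
```

```text
[ 0.56162992 -0.1247399   0.22796975] 11.925 [-0.24237887  0.50560578  0.30628987] 1.0021185813225901
wrist top pred [325.75582362 243.35203962]
side top pred [327.6272551 176.1269426]
```

View pics/m4.png

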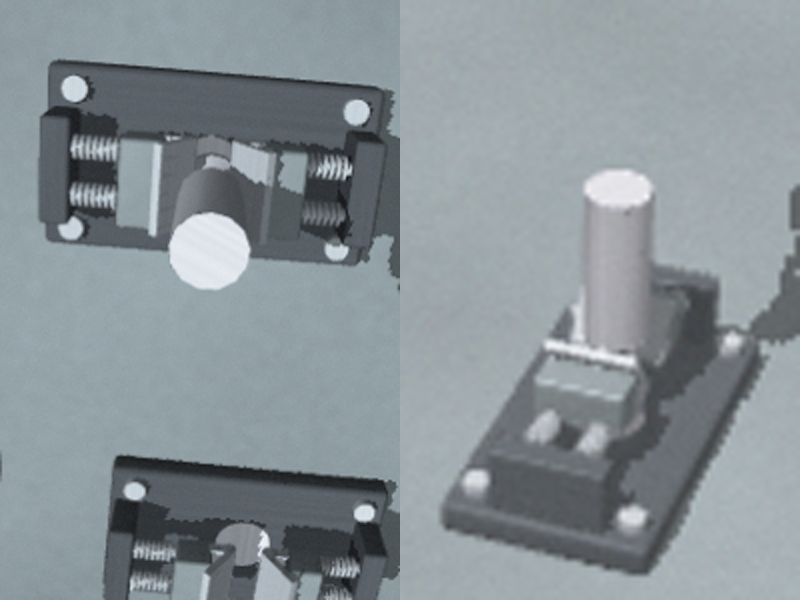

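The pin stands upright. Its top is at wrist pixel (324.5,245.5) against (325.8,243.4) predicted, and at side pixel (328.6,177.6) against (327.6,176.1). That is upright, seated and central to about 1–2 mm.

```bash
python3 -c "
from h import *
print(ticket.close_job())"
```

```text
the job is handed in; nothing more can be done
None
```

The waisted pin is standing foot-down in the left-most clamp, held by both jaws, and I've handed the job in at about 12 s on the robot's clock. I gripped it by the shank, carried it over, pushed it through the jaws, and let go only after they had closed.

**Jaws closed before release:** the vertical force swung from +4 N to -8 N as the collar passed. It then read +6 N with the foot on the plate, and the tool stopped at 0.0894 m, the expected height. The pictures show the noses lying on the waist, but I did not measure the jaw openings directly.

**After release:** in both the wrist and side views, the pin's top is within about 2 pixels (1–2 mm) of where an upright, seated, central pin would put it. The gripper is fully open and well clear, with about zero force on it. None of the checks on the pin failed or disagreed.

One measurement went wrong on the way: I first located the clamp's bolts with the wrong picture scale. I redid it before lowering the pin, and the result agreed with the top view to about 2 mm.

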